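# Fetch the watch movement from behind the dome and the oil block

## Task

The watch movement in its grey holder is shut in at the back of the wooden organiser. Lift the glass dome and the black oil block out of its way and stand both on the aluminium side tray, then set the movement upright in the middle of the round assembly stand, and only after that put the dome and the oil block each back on the spot where it stood in the organiser. Handle everything gently, drop or tip nothing, and leave the loupe and the little tins where they are.

Things in the scene. Friction and masses are not known exactly. Their poses are not given: they have to be found in the camera images.
- movement: watch movement on its holder: grey plastic disc 46 mm in diameter, 20 mm high, brass movement on top (25 mm in all); 0.12 kg. Origin: centre of the underside. Starts in the organiser's middle bay, whose side walls are 10 mm away: grip it across the 46 mm with fingers closing along the organiser's x axis, once dome and oil block are out of the space in front; behind it 41 mm are free.
- dome: clear glass dust dome, 72 mm in diameter, shoulder 57 mm high, with a glass knob 18 mm in diameter from 57 to 82 mm above the underside: lift it by the knob. About 0.22 kg. Origin: centre of the underside, z up. Starts in the organiser, in front of the movement, to the left or right.
- oilers: black oil block: 44 (its x) x 60 (its y) x 28 mm high, four small steel lids on top (to 31 mm) and in its middle an upright brass post, 14 mm in diameter, from 28 to 62 mm above the underside: lift it by the post. About 0.22 kg. Origin: centre of the underside, z up. Starts beside the dome, in front of the movement.
- organiser: fixed wooden organiser: board 172 (x) x 190 (y) x 8 mm, open front to its -x; origin: centre of the underside. Things stand on the board, 8 mm up. Walls reach 48 mm above the table: back wall (inner face x = +78 mm) and side walls from x = +4 mm to the back: a middle bay 66 mm wide (walls 33 to 39 mm either side of the middle) and a pocket on each side.
- tray: fixed aluminium side tray, 200 (x) x 170 (y) mm outside, rim 12 mm high and 5 mm thick, floor 5 mm above the table; origin at the centre of its underside. The loupe stands near its +x edge; the rest is free.
- stand: fixed round assembly stand: aluminium disc with a black rubber top and a thin white circle 56 mm in diameter around its middle; 100 mm in diameter, top face 18 mm above the table. Origin at the centre of its underside, z up.
- loupe: watchmaker's loupe, an upright black cylinder 34 mm in diameter with an aluminium ring on top, 42 mm high, standing on the side tray near its +x edge. Origin: centre of the underside. Leave it alone.
- tin1: small round aluminium tin, 38 mm in diameter, 20 mm high, in the organiser's +y side pocket. Origin: centre of the underside. Leave it alone.
- tin2: small round aluminium tin like the other, in the organiser's -y side pocket. Leave it alone.
There are look-alikes about, which are no part of the job. Leave any blue look-alike of the oilers alone. What is shaped like the movement but orange is not meant.

How it is judged:
By the outcome, as a careful person would: the job done as asked, in the order asked, and still so for the second after the job is handed in, with the robot touching nothing.
It also fails if it takes over 138 s, if anything falls off the work surface, if the arm or the gripper's body presses on something with over 40 N, if the wrist force passes 120 N, or if a joint passes its speed limit or range.

## Robot

A 6-joint arm with a two-finger parallel gripper is mounted at the origin on the work surface. World frame = base frame: x ahead of the robot, y to its left, z up, the work surface at z = 0. Lengths are in m, angles in rad, forces in N, time in s.
With the tool pointing down it reaches from about 0.35 to 0.875 m from the base axis. Payload 4.2 kg.
Tool frame: the origin (TCP) lies where the fingers leave the gripper's body, on its centre line; the fingertips stand 73 mm ahead of it and the grasp point (between the pads) lies 54 mm ahead of it; z points along the fingers, y is the line along which they close (so a half turn about z gives the same grasp; the last joint's range is limited). The gripper opens to 85 mm and grips with 20 to 120 N. Pads are 22 mm wide; open, the fingers measure 114 mm over their backs; the gripper's body (76 mm by 85 mm) begins 54 mm behind the grasp point. The pads swing forward as they close: fully open they stand 13 mm farther back than shut.
Start: joints at [1.564, 0.385, 0.008, 0, -1.194, -0.259], TCP at [0.164, 0.603, 0.304] pointing down, gripper open.
Joint ranges: [-3.14, 3.14], [-1.21, 2.06], [-1.07, 1.41], [-3.16, 2.05], [-2.99, -0.16], [-3.1, 3.1]. Speed limits (rad/s): [2.79, 2.79, 3.14, 3.14, 3.14, 3.14].

## Interface

Orientations are given as [roll, pitch, yaw] about the fixed x, y, z axes, in that order (R = Rz(yaw) Ry(pitch) Rx(roll)).
In Python, from workcell import robot gives the robot as it stands.
- The arm moves only by the tool carry_out, never from a script. Its argument "plan" is a list of rows, each a list of 2 entries, a list of its own where there are three numbers: the shift along the tool's x, y, z as a fraction of full scale, then the turn, a rotation vector about the tool's x, y, z as a fraction of full scale. A call has exactly 5 rows; each row shifts and turns the commanded pose from where the row before left it, along the tool's axes as they then stand; what a row does not reach is not made up. Full scale, the value 1, is 0.06 m for a shift and 0.08 rad for a turn. A row lasts 1/8 s, in which the tool goes at most 62.5 mm and 10.7 degrees, less where a joint would pass 70% of its speed; a pose out of reach is approached as far as the arm can. A call with a number of a shift or a turn outside -1 to 1 is refused whole. A call with a gripper value outside its range is refused whole. "jaw" is the opening, from -1 (shut) to 1 (fully open), set as the call begins (left out, the last holds). The fingers move at their own pace and stop on an object; "grip_force" is the grip in N (left out, the last holds). Time passes only in rows, so rows that do not move let the fingers close, or fill a call up. It gives the time, the measured TCP pose, the force, the opening and the grip force at its end, in the units of the state.
- robot.state(): the state, without advancing time (a new reading comes with each control period).
- robot.camera(name): name is "side" or "top" or "wrist"; returns the picture (480x640x3 uint8, red, green, blue); there is no depth.
- robot.camera_model(name): a dict with "fx", "fy", "cx", "cy" (pixels), "R" (3x3) and "t" (3): a world point X has camera coordinates R X + t. Camera axes: x right, y down, z forward; pixel columns grow to the right and rows downward; lengths in m; the calibration is good to about 2 mm. A picture is of the moment at which its call begins: read the wrist's pose just before it. camera_model takes no time and is no camera call; for the wrist camera it gives the pose at the moment of the call.
- robot.sign_off(): hands the job in; it is judged then, once.
Trained networks look in the newest picture that a camera, given by its name, has taken for a name from the list of things; names that differ only in an ending like _2 or _b are one class to them, and where a whole thing is asked for, a point or a joint stands for the part that bears it (a point fixed in the world has none). Each returns a list of dicts, best first, with "p" (0 to 1); they miss things now and then, are a little off and sometimes report something else, mostly with a low value. They report only what shows in the picture. A call takes as long as a camera call. They do not tell look-alikes from the thing itself.
- robot.spot_in(camera, query): "location" ([row, column] in pixels, amid what is visible of it).
- robot.place_of(camera, query): "location" ([row, column] in pixels: a listed point, or the origin of a listed thing).
The state is a dict: "clock": time; "joints": joint angles; "dq": joint speeds; "joint_torque": joint torques, N m; "eef_pos": TCP position; "ee_rot": TCP orientation; "force": force on the tool from outside, world axes, zero at the start; "wrist_torque": the same for the moment, N m; "grip_width": finger opening in m; "grasp_force": force on a finger pad.
Only numpy, scipy, OpenCV 4.12 (cv2) and the standard library are available. Lean on these libraries where they do the work, as an engineer would, in place of code of your own. Each camera call takes 0.05 s, during which the arm holds its last target. There are 200 camera calls.

## Working session

There is one attempt and no reset: what is moved stays moved. The work goes in short steps, Python scripts to look and compute and a tool call to move; the robot and the scene stay as the last step left them, time stands still between calls to the robot, and variables do not carry over. Pictures are saved under pics/ and viewed, at most 14 in all, crops included, and the job is handed in when it is done.

Besides the shell and the picture viewer there is one more tool, called as name(argument=value, ...) on one line, values as JSON. carry_out: Moves the arm, as the interface text tells. Its arguments: {"type":"object","properties":{"plan":{"type":"array"},"jaw":{"type":"number"},"grip_force":{"type":"number"}},"required":["plan"]}

```bash
mkdir -p pics; ls; python3 - <<'E'
from workcell import robot
import cv2
print(robot.state())
for c in ["side","top","wrist"]:
    im=robot.camera(c); cv2.imwrite(f"pics/{c}0.png",im[:,:,::-1])
    m=robot.camera_model(c); print(c,{k:(v.round(3).tolist() if hasattr(v,'round') and hasattr(v,'tolist') else v) for k,v in m.items()})
    for n in ["movement","dome","oilers","organiser","tray","stand","loupe","tin1"]:
        print(n,[(round(d['p'],2),[round(float(x),1) for x in d['location']]) for d in robot.place_of(c,n)][:4])
E
```

```text
pics
{'clock': 0.0, 'joints': array([ 1.56361435e+00,  3.85530272e-01,  6.61752568e-03, -5.01245021e-04,
       -1.19394301e+00, -2.58615035e-01]), 'dq': array([ 2.29985468e-04, -1.75909825e-03, -4.78895741e-05, -1.31154787e-03,
        2.57648920e-04, -1.91618185e-03]), 'joint_torque': array([-2.49524428e-04, -3.92289662e+01,  1.88400346e+01,  4.18611869e+00,
       -4.58105715e-03, -1.13521079e-05]), 'eef_pos': array([0.16402752, 0.60265588, 0.30283367]), 'ee_rot': array([ 3.13948257e+00, -7.64901859e-05, -2.65981866e-01]), 'force': array([-0.03956852,  0.3418193 ,  0.31792995]), 'wrist_torque': array([ 0.05663563, -0.02501822, -0.03916325]), 'grasp_force': 0.0, 'grip_width': 0.08576438571196586}
side {'fx': 479.53489767958274, 'fy': 479.53489767958274, 'cx': 315.44234850633217, 'cy': 234.15342801512583, 'R': [[0.836, -0.549, 0.004], [-0.432, -0.661, -0.614], [0.34, 0.511, -0.79]], 't': [-0.481, 0.263, 0.818]}
movement [(0.69, [203.7, 363.7])]
dome [(0.8, [228.4, 276.1])]
oilers [(0.75, [167.7, 316.5]), (0.23, [356.3, 386.9])]
organiser [(0.85, [233.8, 304.0])]
tray [(0.67, [357.7,
[... 258 characters left out ...]
, [-0.993, 0.01, -0.114], [0.114, -0.014, -0.993]], 't': [-0.014, 0.568, 1.059]}
movement [(0.79, [162.7, 296.8]), (0.59, [239.2, 302.9])]
dome [(0.94, [269.3, 273.9]), (0.33, [248.1, 299.9])]
oilers [(0.8, [174.1, 215.9]), (0.67, [269.5, 318.6])]
organiser []
tray [(0.86, [250.5, 463.8])]
stand [(0.72, [264.8, 161.0]), (0.28, [253.0, 464.7])]
loupe [(0.69, [214.4, 456.6])]
tin1 [(0.78, [217.4, 268.3])]
wrist {'fx': 345.5115943714063, 'fy': 345.5115943714063, 'cx': 322.32748617796886, 'cy': 243.46755715153716, 'R': [[-0.262, -0.965, -0.001], [-0.92, 0.249, 0.303], [-0.292, 0.08, -0.953]], 't': [0.625, -0.038, 0.38]}
movement []
dome []
oilers []
organiser []
tray []
stand []
loupe []
tin1 []
```

View pics/top0.png

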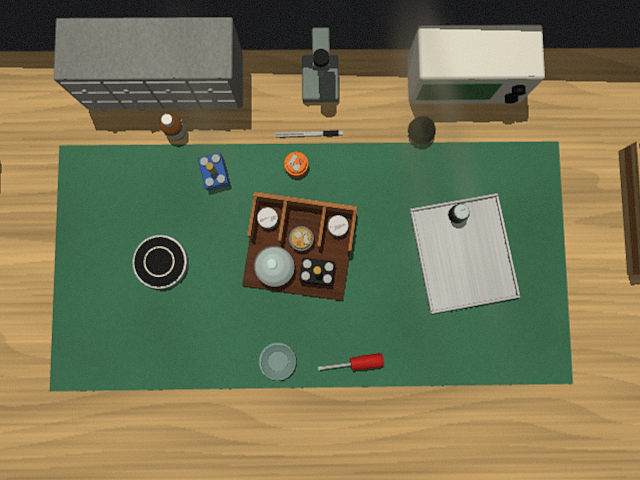

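View pics/side0.png

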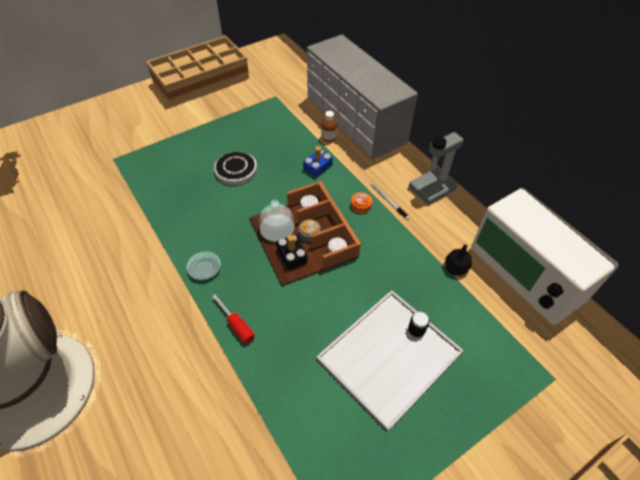

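The top view shows the grey-holder movement at (239,303) in the organiser's bay. The orange look-alike is at (163,297). The black oil block is at (269,319), with its blue look-alike at (174,216) outside. The dome is at (267,274), and the bowl at (362,278) is something else. The grey movement and the black block inside the organiser fit the text.

```bash
cat > h.py <<'E'
from workcell import robot
import numpy as np, cv2
from scipy.spatial.transform import Rotation as Ro
np.set_printoptions(precision=4,suppress=True)
def ray(m,rc):
    d=np.array([(rc[1]-m['cx'])/m['fx'],(rc[0]-m['cy'])/m['fy'],1.]); R=np.array(m['R'])
    return -R.T@np.array(m['t']), R.T@d
def plane(m,rc,z):
    c,d=ray(m,rc); return c+d*(z-c[2])/d[2]
def proj(m,X):
    q=np.array(m['R'])@np.asarray(X)+m['t']; return np.array([m['fy']*q[1]/q[2]+m['cy'],m['fx']*q[0]/q[2]+m['cx']])
def tri(obs):
    A=np.zeros((3,3));b=np.zeros(3)
    for m,rc in obs:
        c,d=ray(m,rc);d=d/np.linalg.norm(d);P=np.eye(3)-np.outer(d,d);A+=P;b+=P@c
    X=np.linalg.solve(A,b); return X,[np.round(proj(m,X)-rc,1) for m,rc in obs]
def tool():
    s=robot.state(); return np.array(s['eef_pos']),Ro.from_euler('xyz',s['ee_rot']),s
def move(p,yaw):
    "shift (fractions, tool axes) and turn to TCP p, pointing down, given yaw"
    P,R,s=tool(); T=Ro.from_euler('xyz',[np.pi,0,yaw])
    print('shift',R.inv().apply(np.array(p)-P)/.06,'turn',(R.inv()*T).as_rotvec()/.08, 'clock',round(s['clock'],2),'force',s['force'],'w',s['grip_width'])
E
python3 - <<'E'
from h import *
T=robot.camera_model('top');S=robot.camera_model('side');W=robot.camera_model('wrist')
for n,a,b in [("movement",[239.2,302.9],[229,310]),("dome",[269.3,273.9],[228.4,276.1]),("oilers",[269.5,318.6],None),("stand",[264.8,161],[168.7,236.2]),("tray",[250.5,463.8],[357.7,389.9]),("loupe",[214.4,456.6],[331.4,417.4])]:
    print(n,plane(T,a,.008), tri([(T,a),(S,b)]) if b else '')
for nm,z,cs in [("orgfront",.008,[(288,244),(300,344)]),("orgback",.048,[(194,254),(206,357)]),("tray",.012,[(209,411),(195,498),(298,519),(313,432)])]:
    for c in cs: print(nm,plane(T,c,z))
P,R,s=tool()
C=-np.array(W['R']).T@np.array(W['t']); print('cam in tool',R.inv().apply(C-P)); print(R.inv().as_matrix()@np.array(W['R']).T)
for d in (.054,.06,.073,.086): print(d,proj(W,P+R.apply([0,0,d])),proj(W,P+R.apply([0,.0425,d])))
print('top cam',-np.array(T['R']).T@np.array(T['t']))
E
```

```text
movement [0.5726 0.0171 0.008 ] (array([0.5713, 0.0163, 0.0269]), [array([-0.5,  0.2]), array([ 0.1, -0.5])])
dome [0.5167 0.0714 0.008 ] (array([0.5188, 0.0706, 0.0076]), [array([-1.1,  0.5]), array([ 0.2, -1. ])])
oilers [ 0.5155 -0.0117  0.008 ] 
stand [0.5273 0.2809 0.008 ] (array([0.5307, 0.2801, 0.0062]), [array([-1.7,  0.8]), array([ 0.2, -1.5])])
tray [ 0.5483 -0.2844  0.008 ] (array([ 0.5486, -0.288 , -0.0092]), [array([ 0.6, -0.4]), array([-0.1,  0.8])])
loupe [ 0.6168 -0.2734  0.008 ] (array([ 0.6192, -0.2764, -0.0028]), [array([-0.4,  0.2]), array([ 0.1, -0.4])])
orgfront [0.4826 0.1269 0.008 ]
orgfront [ 0.4584 -0.0582  0.008 ]
orgback [0.6516 0.1046 0.048 ]
orgback [ 0.6277 -0.0825  0.048 ]
tray [ 0.6273 -0.1867  0.012 ]
tray [ 0.6526 -0.3523  0.012 ]
tray [ 0.4584 -0.3826  0.012 ]
tray [ 0.4327 -0.2201  0.012 ]
cam in tool [ 0.0783  0.0003 -0.0703]
[[ 0.0009 -0.9531 -0.3027]
 [ 1.      0.0011 -0.0005]
 [ 0.0008 -0.3027  0.9531]]
0.054 [333.4025 321.7097] [333.53   425.0271]
0.06 [325.6804 321.7453] [325.8018 421.0665]
0.073 [310.8398 321.8136] [310.9497 413.4549]
0.086 [298.1292 321.8721] [298.2296 406.936 ]
top cam [ 0.4433 -0.0048  1.1167]
```

View pics/wrist0.png

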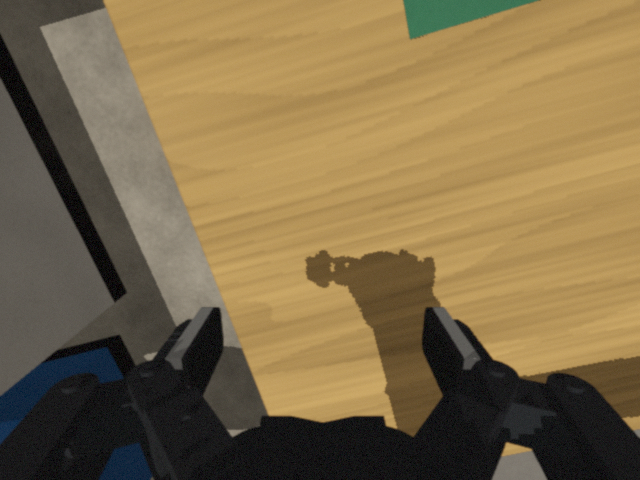

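carry_out(plan=[[[0,0,0],[0,0,1]],[[0,0,0],[0,0,1]],[[0,0,0],[0,0,1]],[[0,0,0],[0,0,1]],[[0,0,0],[0,0,1]]], jaw=1)

```text
clock: 1.98
eef_pos: [0.1642, 0.603, 0.3039]
ee_rot: [-3.142, -0.0, -0.668]
force: [0.3, 0.5, -0.3]
grip_width: 0.0853
grasp_force: 0.0
```

carry_out(plan=[[[0,0,0],[0,0,1]],[[0,0,0],[0,0,1]],[[0,0,0],[0,0,1]],[[0,0,0],[0,0,1]],[[0,0,0],[0,0,1]]])

```text
clock: 2.6
eef_pos: [0.1641, 0.603, 0.3039]
ee_rot: [3.142, -0.0, -1.068]
force: [0.0, -0.5, 0.4]
grip_width: 0.0851
grasp_force: 0.0
```

carry_out(plan=[[[0,0,0],[0,0,1]],[[0,0,0],[0,0,1]],[[0,0,0],[0,0,1]],[[0,0,0],[0,0,1]],[[0,0,0],[0,0,1]]])

```text
clock: 3.22
eef_pos: [0.1642, 0.603, 0.3039]
ee_rot: [3.142, -0.0, -1.468]
force: [-0.0, 0.3, 0.3]
grip_width: 0.0852
grasp_force: 0.0
```

carry_out(plan=[[[0,0,0],[0,0,1]],[[0,0,0],[0,0,1]],[[0,0,0],[0,0,0.93]],[[0,0,0],[0,0,0]],[[0,0,0],[0,0,0]]])

```text
clock: 3.85
eef_pos: [0.1642, 0.603, 0.3039]
ee_rot: [-3.142, 0.0, -1.699]
force: [0.1, 0.6, -0.4]
grip_width: 0.0853
grasp_force: 0.0
```

carry_out(plan=[[[0.577,-0.502,0],[0,0,0]],[[0.577,-0.502,0],[0,0,0]],[[0.577,-0.502,0],[0,0,0]],[[0.577,-0.502,0],[0,0,0]],[[0.577,-0.502,0],[0,0,0]]])

```text
clock: 4.47
eef_pos: [0.2918, 0.4107, 0.3042]
ee_rot: [-3.141, 0.001, -1.699]
force: [-0.0, 0.1, 1.1]
grip_width: 0.0854
grasp_force: 0.0
```

carry_out(plan=[[[0.577,-0.502,0],[0,0,0]],[[0.577,-0.502,0],[0,0,0]],[[0.577,-0.502,0],[0,0,0]],[[0.577,-0.502,0],[0,0,0]],[[0.577,-0.502,0],[0,0,0]]])

```text
clock: 5.1
eef_pos: [0.4188, 0.2195, 0.3043]
ee_rot: [-3.141, 0.001, -1.699]
force: [0.4, 1.4, 0.7]
grip_width: 0.0853
grasp_force: 0.0
```

carry_out(plan=[[[0.577,-0.502,0],[0,0,0]],[[0.577,-0.502,0],[0,0,0]],[[0.577,-0.502,0],[0,0,0]],[[0.577,-0.502,0],[0,0,0]],[[0.577,-0.502,0],[0,0,0]]])

```text
clock: 5.72
eef_pos: [0.5459, 0.0284, 0.3041]
ee_rot: [-3.141, 0.0, -1.699]
force: [-0.4, 0.5, -0.5]
grip_width: 0.0852
grasp_force: 0.0
```

carry_out(plan=[[[0,0,0],[0,0,0]],[[0,0,0],[0,0,0]],[[0,0,0],[0,0,0]],[[0,0,0],[0,0,0]],[[0,0,0],[0,0,0]]])

```text
clock: 6.35
eef_pos: [0.545, 0.0304, 0.3041]
ee_rot: [-3.141, 0.0, -1.699]
force: [0.2, 0.4, -1.2]
grip_width: 0.0856
grasp_force: 0.0
```

Exact. Now close the jaw partly (to see tip depth) and look from this pose.

carry_out(plan=[[[0,0,0],[0,0,0]],[[0,0,0],[0,0,0]],[[0,0,0],[0,0,0]],[[0,0,0],[0,0,0]],[[0,0,0],[0,0,0]]], jaw=-0.05, grip_force=30)

```text
clock: 6.98
eef_pos: [0.5452, 0.0297, 0.3039]
ee_rot: [-3.142, -0.0, -1.7]
force: [0.2, -0.2, 0.1]
grip_width: 0.0406
grasp_force: 0.0
```

```bash
python3 - <<'E'
from h import *
m=robot.camera_model('wrist'); im=robot.camera('wrist'); cv2.imwrite('pics/w1.png',im[:,:,::-1]); 
print(robot.state()['grip_width'])
T=robot.camera_model('top'); robot.camera('top')
for n,z in [("movement",.008),("dome",.008),("oilers",.008),("tin1",.008)]:
    for f in ('place_of','spot_in'):
        print(n,f,[(round(d['p'],2),np.round(d['location'],1),plane(m,d['location'],z)[:2]) for d in getattr(robot,f)('wrist',n)][:3])
np.savez('w1.npz',**m)
P,R,s=tool()
for w in (.02,.023):
  for d in (.065,.07,.073,.08): print(w,d,proj(m,P+R.apply([.011,w,d])),proj(m,P+R.apply([-.011,w,d])))
E
```

```text
0.040908568551412824
movement place_of [(0.77, array([202.8, 295.5]), array([0.5738, 0.0192])), (0.67, array([227.4, 168.3]), array([0.7164, 0.0284]))]
movement spot_in [(0.63, array([204.9, 293.7]), array([0.576 , 0.0212])), (0.63, array([228.5, 162.7]), array([0.7228, 0.0288]))]
dome place_of [(0.98, array([239.7, 344.9]), array([0.5257, 0.0671]))]
dome spot_in [(0.76, array([248.8, 348.7]), array([0.5226, 0.0783]))]
oilers place_of [(0.96, array([167.6, 348.4]), array([ 0.5136, -0.0104])), (0.82, array([344.6, 214.6]), array([0.6991, 0.1808]))]
oilers spot_in [(0.92, array([168. , 347.5]), array([ 0.5146, -0.0101])), (0.89, array([339.4, 207.2]), array([0.7065, 0.1725]))]
tin1 place_of [(0.87, array([138.7, 262.7]), array([ 0.5968, -0.0501])), (0.69, array([260.5, 266.9]), array([0.6159, 0.0804]))]
tin1 spot_in [(0.83, array([264.6, 267.2]), array([0.6164, 0.0853])), (0.61, array([137.1, 261.6]), array([ 0.5976, -0.0518]))]
0.02 0.065 [296.432  369.7324] [340.5413 367.6522]
0.02 0.07 [291.3753 368.2901] [334.3896 366.3318]
0.02 0.073 [288.4885 367.4668] [330.8704 365.5763]
0.02 0.08 [282.1448 365.6574] [323.1181 363.9122]
0.023 0.065 [296.4436 376.675 ] [340.5538 374.2961]
0.023 0.07 [291.3864 375.0181] [334.4016 372.7788]
0.023 0.073 [288.4993 374.0723] [330.8821 371.9109]
0.023 0.08 [282.155  371.9937] [323.129  369.9988]
```

View pics/w1.png

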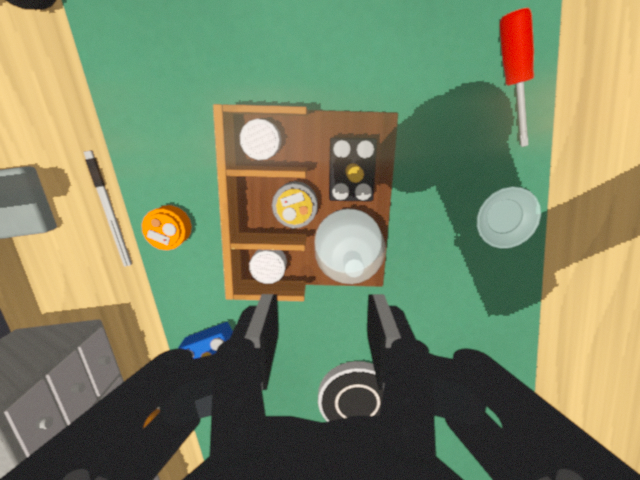

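The wrist view has the organiser upright. The dome is at (246,350) with its knob at (268,354), and the oil block's post is at (172,355). The grey-holder movement is at (205,295), its orange twin at (228,165) and the blue block at (345,215). I'll confirm with one enlarged crop of both views.

```bash
python3 - <<'E'
import cv2,numpy as np
a=cv2.imread('pics/w1.png')[110:300,215:405]; b=cv2.imread('pics/top0.png')[190:310,240:360]
a=cv2.resize(a,(400,400),interpolation=cv2.INTER_CUBIC); b=cv2.resize(b,(400,400),interpolation=cv2.INTER_CUBIC)
cv2.imwrite('pics/c1.png',np.hstack([a,b]))
E
```

```text
(no output)
```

View pics/c1.png

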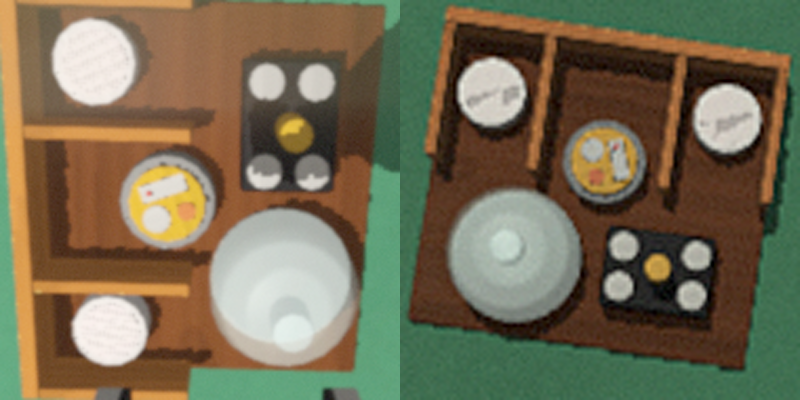

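The crop confirms it: the black block with brass post, the glass dome with its knob, and the grey movement all stand in the organiser. Now I'll triangulate them.

```bash
python3 - <<'E'
from h import *
W=dict(np.load('w1.npz'));T=robot.camera_model('top')
for n,a,b,z in [("knob",(268.2,354.2),(264.1,271.8),.09),("post",(170.3,354.7),(269.5,317.1),.07),("mov",(204.5,294.8),(238.6,301.5),.033)]:
    print(n,tri([(W,a),(T,b)]),'wrist@z',plane(W,a,z)[:2],'top@z',plane(T,b,z)[:2])
# organiser in wrist: board front corners (z .008)
f=lambda x,y:(110+y/2.105,215+x/2.105)
for p in [(386,5),(355,368)]: print(plane(W,f(*p),.008))
for p in [(10,0),(22,398)]: print(plane(W,f(*p),.048))
move([.52,.07,.24],-1.70)
E
```

```text
knob (array([0.5215, 0.07  , 0.0858]), [array([-0.5,  0.9]), array([-0.5, -0.2])]) wrist@z [0.5226 0.0686] top@z [0.5203 0.0694]
post (array([ 0.5117, -0.0101,  0.0498]), [array([ 1.6, -1. ]), array([0.6, 0.8])]) wrist@z [ 0.5121 -0.0138] top@z [ 0.5115 -0.0087]
mov (array([0.5735, 0.0196, 0.015 ]), [array([-0.1,  0.5]), array([-0.3, -0. ])]) wrist@z [0.5721 0.0162] top@z [0.5708 0.0191]
[ 0.4588 -0.0575  0.008 ]
[0.4872 0.1272 0.008 ]
[ 0.6233 -0.0786  0.048 ]
[0.6577 0.1032 0.048 ]
shift [-0.6107  0.5024  1.0652] turn [-0.0001  0.0003 -0.0031] clock 7.47 force [ 0.2239 -0.2802 -0.6673] w 0.040350292684908265
```

carry_out(plan=[[[-0.2,0.16,0.46],[0,0,0]],[[-0.2,0.16,0.46],[0,0,0]],[[-0.2,0.16,0.46],[0,0,0]],[[0,0,0],[0,0,0]],[[0,0,0],[0,0,0]]])

```text
clock: 8.1
eef_pos: [0.5222, 0.0692, 0.2223]
ee_rot: [-3.14, 0.0, -1.7]
force: [-0.3, 0.7, 0.3]
grip_width: 0.0403
grasp_force: 0.0
```

```bash
python3 - <<'E'
from h import *
m=robot.camera_model('wrist'); im=robot.camera('wrist'); np.savez('w2.npz',**m)
c=im[100:400,170:490,::-1]; cv2.imwrite('pics/w2.png',cv2.resize(c,None,fx=2,fy=2,interpolation=cv2.INTER_CUBIC)[:600])
print(proj(m,[.5215,.069,.09]),proj(m,[.5215,.069,.008]),tool()[0])
E
```

```text
[263.2708 324.7777] [228.6565 324.5195] [0.5223 0.0692 0.2225]
```

View pics/w2.png

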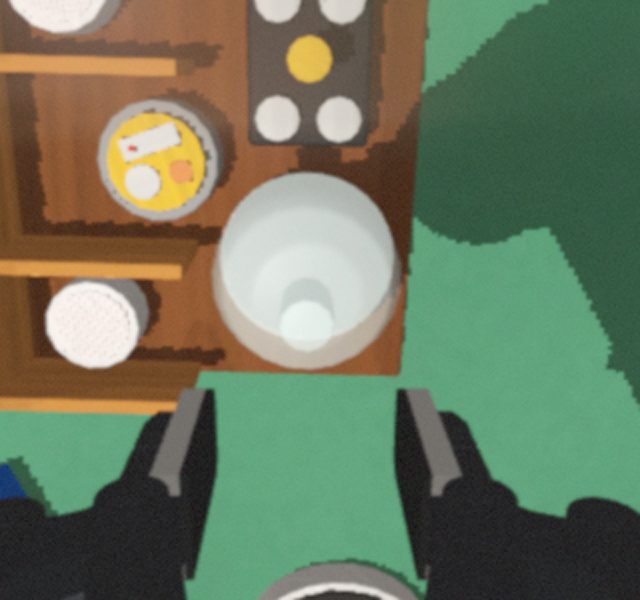

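The knob shows at full-image (262,323), within 2 px of the prediction. The jaws straddle it, with the post at (129.5,325) and the movement at (180.5,247.5).

```bash
python3 - <<'E'
from h import *
W=dict(np.load('w1.npz'));V=dict(np.load('w2.npz'));T=robot.camera_model('top')
for n,a,b,c,z in [("knob",(268.2,354.2),(264.1,271.8),(262,323),.09),("post",(170.3,354.7),(269.5,317.1),(129.5,325),.07),("mov",(204.5,294.8),(238.6,301.5),(180.5,247.5),.033)]:
    print(n,tri([(W,a),(T,b),(V,c)]),plane(V,c,z)[:2])
k=plane(V,(262,323),.09)
move([k[0],k[1],.143],-1.7)
E
```

```text
knob (array([0.5219, 0.0699, 0.0856]), [array([-0.6,  0.4]), array([-0.7, -0.1]), array([0.2, 1.3])]) [0.5225 0.068 ]
post (array([ 0.5115, -0.0102,  0.0502]), [array([ 1.6, -0.8]), array([0.7, 0.8]), array([ 0.2, -0.4])]) [ 0.5113 -0.0102]
mov (array([0.5728, 0.0184, 0.0276]), [array([1.1, 0.1]), array([-0.7,  0.5]), array([-0.5,  1.9])]) [0.573 0.018]
shift [ 0.0199 -0.0021  1.3258] turn [-0.0328  0.0123 -0.0011] clock 8.15 force [ 0.053   0.1574 -0.0518] w 0.04045404787110666
```

carry_out(plan=[[[0,0,0.45],[0,0,0]],[[0,0,0.4],[0,0,0]],[[0,0,0.3],[0,0,0]],[[0,0,0.17],[0,0,0]],[[0,0,0],[0,0,0]]])

```text
clock: 8.78
eef_pos: [0.5216, 0.069, 0.1421]
ee_rot: [-3.141, -0.0, -1.701]
force: [-0.7, 0.4, -0.1]
grip_width: 0.0403
grasp_force: 0.0
```

carry_out(plan=[[[0,0,0],[0,0,0]],[[0,0,0],[0,0,0]],[[0,0,0],[0,0,0]],[[0,0,0],[0,0,0]],[[0,0,0],[0,0,0]]], jaw=-0.7, grip_force=30)

```text
clock: 9.4
eef_pos: [0.5221, 0.0694, 0.1429]
ee_rot: [-3.139, 0.001, -1.7]
force: [0.8, -0.1, 5.5]
grip_width: 0.0167
grasp_force: 30.0
```

carry_out(plan=[[[0,0,0],[0,0,0]],[[0,0,0],[0,0,0]],[[0,0,0],[0,0,0]],[[0,0,0],[0,0,0]],[[0,0,0],[0,0,0]]])

```text
clock: 10.02
eef_pos: [0.5221, 0.0694, 0.1429]
ee_rot: [-3.139, 0.001, -1.7]
force: [1.6, -1.1, 6.5]
grip_width: 0.0167
grasp_force: 30.0
```

carry_out(plan=[[[0,0,-0.08],[0,0,0]],[[0,0,-0.15],[0,0,0]],[[0,0,-0.3],[0,0,0]],[[0,0,-0.4],[0,0,0]],[[0,0,-0.4],[0,0,0]]], grip_force=35)

```text
clock: 10.65
eef_pos: [0.5206, 0.0691, 0.2222]
ee_rot: [3.14, -0.0, -1.7]
force: [0.0, -0.5, -1.6]
grip_width: 0.0161
grasp_force: 34.2
```

```bash
python3 - <<'E'
from h import *
T=robot.camera_model('top')
im=robot.camera('wrist'); cv2.imwrite('pics/w3.png',im[:,:,::-1])
c,s=np.cos(.152),np.sin(.152); tc=np.array([.5428,-.2854])
for l in [(-.035,.040),(-.035,-.045)]: print('tray',tc+[c*l[0]-s*l[1],s*l[0]+c*l[1]])
l=tc+[c*-.035-s*.04,s*-.035+c*.04]
move([l[0],l[1],.230],-1.7)
E
```

```text
tray [ 0.5021 -0.2512]
tray [ 0.515  -0.3352]
shift [ 5.3436 -0.3524 -0.0798] turn [-0.0612  0.0245  0.0082] clock 10.7 force [ 1.2437 -0.0256  0.0302] w 0.01682052106128111
```

View pics/w3.png

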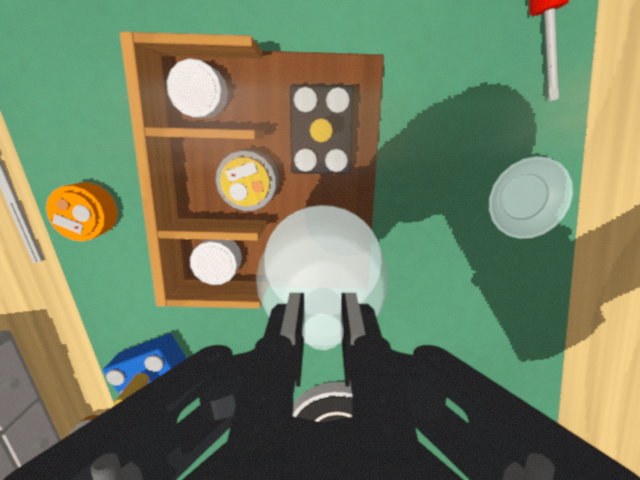

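The dome hangs straight in the jaws at (270,323). The organiser's contents are undisturbed.

carry_out(plan=[[[0.2,-0.02,0],[0,0,0]],[[0.3,-0.02,0],[0,0,0]],[[0.4,-0.02,0],[0,0,0]],[[0.4,-0.03,0],[0,0,0]],[[0.4,-0.03,0],[0,0,0]]])

```text
clock: 11.32
eef_pos: [0.5141, -0.0349, 0.2203]
ee_rot: [3.138, -0.001, -1.701]
force: [-0.3, 0.1, -2.5]
grip_width: 0.0165
grasp_force: 34.3
```

carry_out(plan=[[[0.4,-0.03,0],[0,0,0]],[[0.4,-0.03,0],[0,0,0]],[[0.4,-0.03,0],[0,0,0]],[[0.4,-0.03,0],[0,0,0]],[[0.4,-0.03,0],[0,0,0]]])

```text
clock: 11.95
eef_pos: [0.5072, -0.1549, 0.2202]
ee_rot: [3.138, -0.0, -1.701]
force: [0.0, -0.6, -1.7]
grip_width: 0.0164
grasp_force: 34.3
```

carry_out(plan=[[[0.4,-0.02,0],[0,0,0]],[[0.4,-0.02,0],[0,0,0]],[[0.4,-0.02,0],[0,0,0]],[[0.3,-0.02,0],[0,0,0]],[[0.14,0,0],[0,0,0]]])

```text
clock: 12.58
eef_pos: [0.4999, -0.2525, 0.2208]
ee_rot: [3.14, 0.0, -1.702]
force: [0.1, -0.2, -2.8]
grip_width: 0.0166
grasp_force: 34.3
```

carry_out(plan=[[[0,0,0.2],[0,0,0]],[[0,0,0.35],[0,0,0]],[[0,0,0.35],[0,0,0]],[[0,0,0.2],[0,0,0]],[[0,0,0.1],[0,0,0]]])

```text
clock: 13.2
eef_pos: [0.5006, -0.2508, 0.1488]
ee_rot: [3.14, 0.0, -1.699]
force: [-0.2, 0.2, -1.8]
grip_width: 0.0164
grasp_force: 34.3
```

carry_out(plan=[[[0,0,0.06],[0,0,0]],[[0,0,0.04],[0,0,0]],[[0,0,0.03],[0,0,0]],[[0,0,0.03],[0,0,0]],[[0,0,0],[0,0,0]]])

```text
clock: 13.82
eef_pos: [0.5007, -0.2513, 0.1402]
ee_rot: [-3.141, -0.0, -1.7]
force: [0.2, -1.0, -2.2]
grip_width: 0.0167
grasp_force: 34.3
```

carry_out(plan=[[[0,0,0.015],[0,0,0]],[[0,0,0],[0,0,0]],[[0,0,0.015],[0,0,0]],[[0,0,0],[0,0,0]],[[0,0,0],[0,0,0]]])

```text
clock: 14.45
eef_pos: [0.5009, -0.2513, 0.1399]
ee_rot: [-3.141, -0.001, -1.7]
force: [-3.1, 1.7, 8.8]
grip_width: 0.0166
grasp_force: 35.4
```

Contact. Release (opening to 40 mm) and rise.

carry_out(plan=[[[0,0,0],[0,0,0]],[[0,0,0],[0,0,0]],[[0,0,0],[0,0,0]],[[0,0,0],[0,0,0]],[[0,0,0],[0,0,0]]], jaw=-0.05)

```text
clock: 15.08
eef_pos: [0.5007, -0.2512, 0.1382]
ee_rot: [3.141, -0.0, -1.7]
force: [-0.4, 0.0, 0.0]
grip_width: 0.0404
grasp_force: 0.0
```

carry_out(plan=[[[0,0,-0.2],[0,0,0]],[[0,0,-0.3],[0,0,0]],[[0,0,-0.4],[0,0,0]],[[0,0,-0.4],[0,0,0]],[[0,0,0],[0,0,0]]])

```text
clock: 15.7
eef_pos: [0.5018, -0.2515, 0.2192]
ee_rot: [-3.136, -0.001, -1.7]
force: [-0.1, -0.3, -0.8]
grip_width: 0.0405
grasp_force: 0.0
```

```bash
python3 - <<'E'
from h import *
m=robot.camera_model('wrist'); im=robot.camera('wrist'); cv2.imwrite('pics/w4.png',im[:,:,::-1]); np.savez('w4.npz',**m)
print([(round(d['p'],2),np.round(d['location'],1),plane(m,d['location'],.005)[:2]) for d in robot.place_of('wrist','dome')][:2], proj(m,[.5007,-.2513,.087]))
move([.5115,-.0102,.22],-1.7)
E
```

```text
[(0.84, array([230.1, 324.2]), array([ 0.5024, -0.2509]))] [264.1827 326.3837]
shift [-4.0048  0.3363 -0.0581] turn [-0.004   0.0047 -0.0052] clock 15.8 force [ 0.3537  0.3848 -0.61  ] w 0.040664190096234454
```

View pics/w4.png

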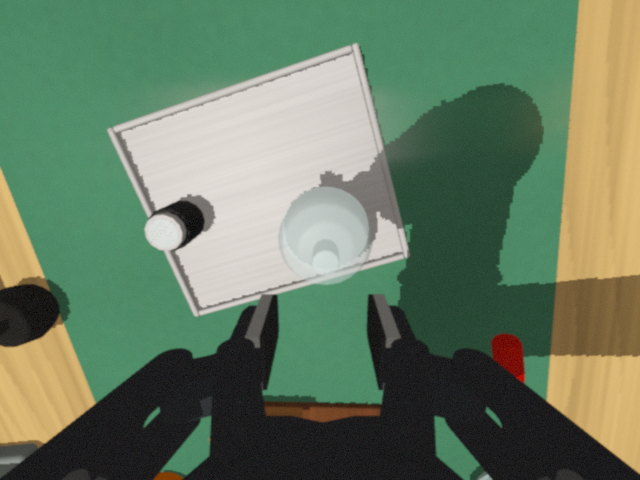

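The dome stands inside the tray at (235,325), well clear of the loupe at (230,175). Next is the oil block.

carry_out(plan=[[[-0.4,0.034,0],[0,0,0]],[[-0.5,0.042,0],[0,0,0]],[[-0.5,0.042,0],[0,0,0]],[[-0.5,0.042,0],[0,0,0]],[[-0.5,0.042,0],[0,0,0]]])

```text
clock: 16.42
eef_pos: [0.5066, -0.1059, 0.2151]
ee_rot: [3.139, -0.0, -1.7]
force: [0.3, -0.6, -0.6]
grip_width: 0.0403
grasp_force: 0.0
```

carry_out(plan=[[[-0.5,0.042,0],[0,0,0]],[[-0.5,0.042,0],[0,0,0]],[[-0.4,0.034,0],[0,0,0]],[[-0.2,0.016,0],[0,0,0]],[[0,0,0],[0,0,0]]])

```text
clock: 17.05
eef_pos: [0.5115, -0.0103, 0.2157]
ee_rot: [3.14, -0.001, -1.699]
force: [-0.0, 0.0, -0.4]
grip_width: 0.0406
grasp_force: 0.0
```

```bash
python3 - <<'E'
from h import *
m=robot.camera_model('wrist'); im=robot.camera('wrist'); cv2.imwrite('pics/w5.png',im[:,:,::-1]); np.savez('w5.npz',**m)
h=cv2.cvtColor(im,cv2.COLOR_RGB2HSV); mask=cv2.inRange(h,(16,120,80),(32,255,255))
n,l,s,c=cv2.connectedComponentsWithStats(mask)
for i in range(1,n):
    if s[i,4]>60: print(s[i],c[i][::-1],plane(m,c[i][::-1],.07),plane(m,c[i][::-1],.033))
for q in ('oilers','movement'): print(q,[(round(d['p'],2),np.round(d['location'],1),plane(m,d['location'],.008)[:2]) for d in robot.place_of('wrist',q)][:3])
move([.5114,-.0102,.116],-1.7)
E
```

```text
[ 138  162  123  191 3629] [240.6511 179.5723] [ 0.6033 -0.0333  0.07  ] [ 0.6207 -0.0239  0.033 ]
[  7 217  16  34  90] [234.3778  15.2556] [ 0.7085 -0.051   0.07  ] [ 0.7438 -0.0447  0.033 ]
[ 560  224   80  134 5999] [281.3156 601.3797] [0.326  0.0314 0.07  ] [0.2959 0.0518 0.033 ]
[312 233  22  34 575] [249.5148 322.6609] [ 0.5111 -0.0153  0.07  ] [ 0.5127 -0.0029  0.033 ]
[229 261  46  43 835] [281.1461 252.3988] [0.5614 0.0012 0.07  ] [0.5716 0.0164 0.033 ]
[  65  275   66   55 1490] [303.1617  93.8201] [0.6739 0.0036 0.07  ] [0.7034 0.0193 0.033 ]
[   0  383   82   58 2206] [405.5281  44.6927] [0.7404 0.0838 0.07  ] [0.7813 0.1132 0.033 ]
oilers [(0.74, array([429.1, 167.6]), array([0.6953, 0.1775])), (0.68, array([232.5, 319.7]), array([ 0.5143, -0.0097]))]
movement [(0.67, array([296.1, 103.9]), array([0.7121, 0.0243])), (0.65, array([276.6, 253.9]), array([0.5764, 0.0227])), (0.55, array([196.1, 214.8]), array([ 0.5946, -0.0508]))]
shift [-0.0184  0.0031  1.6676] turn [ 0.008  -0.0036 -0.0131] clock 17.2 force [-0.0567 -1.514   0.0751] w 0.04079499178438609
```

View pics/w5.png

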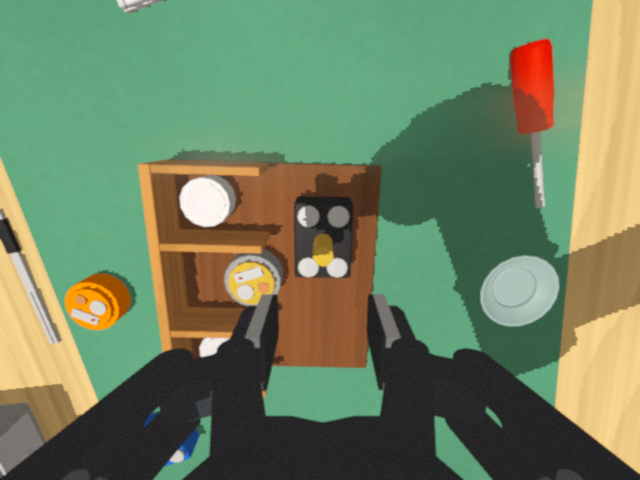

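The post top is at about (257,323) and the block sits square on the board. That agrees with (0.511, −0.010), so I'll descend.

carry_out(plan=[[[0,0,0.4],[0,0,0]],[[0,0,0.45],[0,0,0]],[[0,0,0.4],[0,0,0]],[[0,0,0.28],[0,0,0]],[[0,0,0.13],[0,0,0]]])

```text
clock: 17.82
eef_pos: [0.5113, -0.0115, 0.1158]
ee_rot: [3.14, -0.001, -1.701]
force: [0.5, 0.2, 0.3]
grip_width: 0.0404
grasp_force: 0.0
```

carry_out(plan=[[[0,0,0],[0,0,0]],[[0,0,0],[0,0,0]],[[0,0,0],[0,0,0]],[[0,0,0],[0,0,0]],[[0,0,0],[0,0,0]]], jaw=-0.85, grip_force=35)

```text
clock: 18.45
eef_pos: [0.5117, -0.0106, 0.117]
ee_rot: [-3.141, 0.0, -1.7]
force: [-1.1, 0.1, 0.0]
grip_width: 0.0126
grasp_force: 34.2
```

carry_out(plan=[[[0,0,0],[0,0,0]],[[0,0,0],[0,0,0]],[[0,0,0],[0,0,0]],[[0,0,0],[0,0,0]],[[0,0,0],[0,0,0]]])

```text
clock: 19.08
eef_pos: [0.5117, -0.0106, 0.1169]
ee_rot: [-3.141, 0.0, -1.7]
force: [-2.3, 0.4, 5.1]
grip_width: 0.0126
grasp_force: 34.5
```

carry_out(plan=[[[0,0,-0.1],[0,0,0]],[[0,0,-0.25],[0,0,0]],[[0,0,-0.45],[0,0,0]],[[0,0,-0.55],[0,0,0]],[[0,0,-0.5],[0,0,0]]])

```text
clock: 19.7
eef_pos: [0.5117, -0.0107, 0.2296]
ee_rot: [-3.14, 0.0, -1.7]
force: [0.5, -0.6, -1.5]
grip_width: 0.0126
grasp_force: 34.2
```

carry_out(plan=[[[0.2,-0.1,0],[0,0,0]],[[0.3,-0.1,0],[0,0,0]],[[0.4,-0.1,0],[0,0,0]],[[0.4,-0.1,0],[0,0,0]],[[0.4,-0.1,0],[0,0,0]]])

```text
clock: 20.32
eef_pos: [0.5277, -0.117, 0.2265]
ee_rot: [3.139, -0.0, -1.701]
force: [-0.1, 1.1, -2.2]
grip_width: 0.0123
grasp_force: 34.3
```

carry_out(plan=[[[0.4,-0.1,0],[0,0,0]],[[0.4,-0.1,0],[0,0,0]],[[0.4,-0.1,0],[0,0,0]],[[0.4,-0.1,0],[0,0,0]],[[0.4,-0.1,0],[0,0,0]]])

```text
clock: 20.95
eef_pos: [0.5418, -0.2398, 0.2263]
ee_rot: [3.139, 0.001, -1.701]
force: [0.3, 0.4, -1.4]
grip_width: 0.0131
grasp_force: 34.3
```

carry_out(plan=[[[0.4,-0.1,0],[0,0,0]],[[0.4,-0.1,0],[0,0,0]],[[0.35,-0.1,0],[0,0,0]],[[0.24,-0.07,0],[0,0,0]],[[0,0,0],[0,0,0]]])

```text
clock: 21.58
eef_pos: [0.5536, -0.325, 0.2271]
ee_rot: [3.141, 0.0, -1.702]
force: [-0.5, -0.1, -1.7]
grip_width: 0.0128
grasp_force: 34.3
```

carry_out(plan=[[[0,0,0.25],[0,0,0]],[[0,0,0.4],[0,0,0]],[[0,0,0.4],[0,0,0]],[[0,0,0.4],[0,0,0]],[[0,0,0.2],[0,0,0]]])

```text
clock: 22.2
eef_pos: [0.5529, -0.3229, 0.1265]
ee_rot: [3.138, 0.001, -1.699]
force: [-0.3, 0.7, -1.9]
grip_width: 0.0125
grasp_force: 34.3
```

carry_out(plan=[[[0,0,0.1],[0,0,0]],[[0,0,0.07],[0,0,0]],[[0,0,0.03],[0,0,0]],[[0,0,0],[0,0,0]],[[0,0,0],[0,0,0]]])

```text
clock: 22.82
eef_pos: [0.554, -0.3242, 0.1172]
ee_rot: [-3.141, -0.0, -1.7]
force: [-0.8, -0.8, -1.7]
grip_width: 0.0124
grasp_force: 34.3
```

carry_out(plan=[[[0,0,0.02],[0,0,0]],[[0,0,0.02],[0,0,0]],[[0,0,0],[0,0,0]],[[0,0,0],[0,0,0]],[[0,0,0],[0,0,0]]])

```text
clock: 23.45
eef_pos: [0.5538, -0.3241, 0.1143]
ee_rot: [-3.142, -0.0, -1.7]
force: [0.9, -0.1, -2.6]
grip_width: 0.0129
grasp_force: 34.4
```

carry_out(plan=[[[0,0,0.015],[0,0,0]],[[0,0,0],[0,0,0]],[[0,0,0],[0,0,0]],[[0,0,0],[0,0,0]],[[0,0,0],[0,0,0]]])

```text
clock: 24.08
eef_pos: [0.5539, -0.3241, 0.114]
ee_rot: [-3.141, -0.0, -1.7]
force: [-3.2, 2.7, 6.0]
grip_width: 0.0128
grasp_force: 35.0
```

carry_out(plan=[[[0,0,0],[0,0,0]],[[0,0,0],[0,0,0]],[[0,0,0],[0,0,0]],[[0,0,0],[0,0,0]],[[0,0,0],[0,0,0]]], jaw=-0.05)

```text
clock: 24.7
eef_pos: [0.5538, -0.3241, 0.1133]
ee_rot: [-3.142, -0.0, -1.7]
force: [0.4, -0.4, 0.2]
grip_width: 0.0411
grasp_force: 0.0
```

carry_out(plan=[[[0,0,-0.2],[0,0,0]],[[0,0,-0.4],[0,0,0]],[[0,0,-0.5],[0,0,0]],[[0,0,-0.5],[0,0,0]],[[0,0,-0.4],[0,0,0]]])

```text
clock: 25.32
eef_pos: [0.554, -0.3242, 0.236]
ee_rot: [-3.139, -0.001, -1.7]
force: [0.1, -0.8, 0.3]
grip_width: 0.0406
grasp_force: 0.0
```

carry_out(plan=[[[-0.4,0.03,0],[0,0,0]],[[-0.5,0.04,0],[0,0,0]],[[-0.6,0.04,0],[0,0,0]],[[-0.6,0.04,0],[0,0,0]],[[-0.6,0.05,0],[0,0,0]]], jaw=1)

```text
clock: 25.95
eef_pos: [0.5629, -0.1608, 0.2346]
ee_rot: [-3.14, 0.0, -1.7]
force: [1.1, 0.6, 0.4]
grip_width: 0.0855
grasp_force: 0.0
```

carry_out(plan=[[[-0.6,0.05,0],[0,0,0]],[[-0.6,0.05,0],[0,0,0]],[[-0.6,0.04,0],[0,0,0]],[[-0.6,0.04,0],[0,0,0]],[[-0.59,0.04,0],[0,0,0]]])

```text
clock: 26.58
eef_pos: [0.573, 0.0189, 0.2346]
ee_rot: [-3.14, 0.001, -1.7]
force: [0.1, 1.3, -0.3]
grip_width: 0.0853
grasp_force: 0.0
```

carry_out(plan=[[[0,0,0],[0,0,0]],[[0,0,0],[0,0,0]],[[0,0,0],[0,0,0]],[[0,0,0],[0,0,0]],[[0,0,0],[0,0,0]]])

```text
clock: 27.2
eef_pos: [0.5728, 0.0172, 0.2334]
ee_rot: [3.141, -0.0, -1.701]
force: [0.3, -0.2, -0.2]
grip_width: 0.0852
grasp_force: 0.0
```

```bash
python3 - <<'E'
from h import *
m=robot.camera_model('wrist'); im=robot.camera('wrist'); np.savez('w6.npz',**m)
t=robot.camera('top')
a=cv2.resize(im[150:350,222:422],(500,500),interpolation=cv2.INTER_CUBIC); b=cv2.resize(t[190:315,405:525],(300,312),interpolation=cv2.INTER_CUBIC)
o=np.zeros((500,800,3),np.uint8);o[:,:500]=a;o[:312,500:]=b;cv2.imwrite('pics/w6.png',o[:,:,::-1])
for n in('movement','tin1'): print(n,[(round(d['p'],2),np.round(d['location'],1),plane(m,d['location'],.008)[:2]) for d in robot.place_of('wrist',n)][:3])
for z in (.008,.028,.033): print(z,proj(m,[.5725,.018,z]))
move([.5725,.018,.085],-1.7)
E
```

```text
movement [(0.97, array([255. , 169.2]), array([0.7152, 0.0264])), (0.85, array([228.3, 320.1]), array([0.5759, 0.0191]))]
tin1 [(0.88, array([294.3, 287.3]), array([0.615, 0.079])), (0.82, array([150. , 285.4]), array([ 0.5956, -0.0511]))]
0.008 [226.6684 323.7253]
0.028 [232.9056 323.7705]
0.033 [234.5965 323.7827]
shift [-0.0068  0.0069  2.4731] turn [ 0.0011 -0.001  -0.0049] clock 27.4 force [0.215  0.2847 0.2949] w 0.08566452708988408
```

View pics/w6.png

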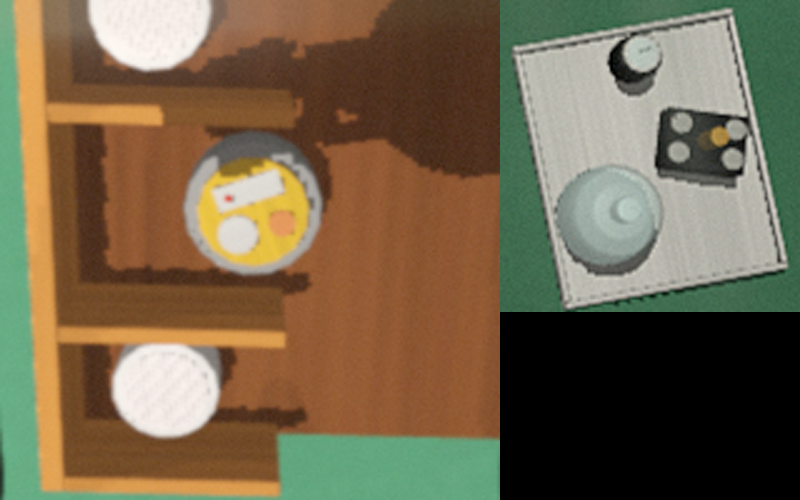

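The dome and oil block stand in the tray. The movement's disc centre is at about (232,323), matching the estimate. I'll narrow the jaw to about 72 mm to stay clear of the back wall and go down.

carry_out(plan=[[[0,0,0.4],[0,0,0]],[[0,0,0.5],[0,0,0]],[[0,0,0.5],[0,0,0]],[[0,0,0.3],[0,0,0]],[[0,0,0.15],[0,0,0]]], jaw=0.68)

```text
clock: 28.02
eef_pos: [0.5726, 0.0176, 0.1213]
ee_rot: [3.14, -0.001, -1.7]
force: [0.7, -0.0, -0.1]
grip_width: 0.0718
grasp_force: 0.0
```

carry_out(plan=[[[0,0,0.2],[0,0,0]],[[0,0,0.2],[0,0,0]],[[0,0,0.2],[0,0,0]],[[0,0,0.12],[0,0,0]],[[0,0,0],[0,0,0]]])

```text
clock: 28.65
eef_pos: [0.5726, 0.0176, 0.0786]
ee_rot: [3.14, -0.001, -1.7]
force: [0.0, 0.1, 0.6]
grip_width: 0.0718
grasp_force: 0.0
```

carry_out(plan=[[[0,0,0],[0,0,0]],[[0,0,0],[0,0,0]],[[0,0,0],[0,0,0]],[[0,0,0],[0,0,0]],[[0,0,0],[0,0,0]]], jaw=0.15, grip_force=25)

```text
clock: 29.28
eef_pos: [0.5729, 0.0177, 0.0793]
ee_rot: [-3.141, 0.0, -1.7]
force: [0.1, -0.1, -0.4]
grip_width: 0.0489
grasp_force: 0.0
```

carry_out(plan=[[[0,0,0],[0,0,0]],[[0,0,0],[0,0,0]],[[0,0,0],[0,0,0]],[[0,0,0],[0,0,0]],[[0,0,0],[0,0,0]]], jaw=-0.1, grip_force=25)

```text
clock: 29.9
eef_pos: [0.5729, 0.0177, 0.0794]
ee_rot: [-3.141, -0.0, -1.7]
force: [-1.8, -0.5, 4.9]
grip_width: 0.0442
grasp_force: 25.9
```

carry_out(plan=[[[0,0,-0.1],[0,0,0]],[[0,0,-0.3],[0,0,0]],[[0,0,-0.5],[0,0,0]],[[0,0,-0.6],[0,0,0]],[[0,0,-0.5],[0,0,0]]], grip_force=30)

```text
clock: 30.52
eef_pos: [0.5728, 0.0177, 0.2003]
ee_rot: [-3.141, 0.0, -1.7]
force: [0.3, 0.2, -1.1]
grip_width: 0.0437
grasp_force: 30.8
```

carry_out(plan=[[[-0.2,0.05,0],[0,0,0]],[[-0.35,0.1,0],[0,0,0]],[[-0.4,0.1,0],[0,0,0]],[[-0.4,0.1,0],[0,0,0]],[[-0.4,0.1,0],[0,0,0]]])

```text
clock: 31.15
eef_pos: [0.5586, 0.1263, 0.1973]
ee_rot: [3.139, -0.001, -1.7]
force: [0.3, -0.3, -1.9]
grip_width: 0.0439
grasp_force: 30.8
```

carry_out(plan=[[[-0.4,0.1,0],[0,0,0]],[[-0.4,0.1,0],[0,0,0]],[[-0.4,0.1,0],[0,0,0]],[[-0.4,0.1,0],[0,0,0]],[[-0.4,0.1,0],[0,0,0]]])

```text
clock: 31.78
eef_pos: [0.5444, 0.2492, 0.1976]
ee_rot: [3.139, -0.002, -1.7]
force: [-0.6, 0.3, -1.8]
grip_width: 0.0441
grasp_force: 30.8
```

carry_out(plan=[[[-0.4,0.1,0],[0,0,0]],[[-0.35,0.1,0],[0,0,0]],[[-0.25,0.1,0],[0,0,0]],[[-0.1,0.04,0],[0,0,0]],[[0,0,0],[0,0,0]]])

```text
clock: 32.4
eef_pos: [0.5335, 0.3164, 0.1992]
ee_rot: [3.141, -0.0, -1.7]
force: [0.5, -0.2, -1.0]
grip_width: 0.0437
grasp_force: 30.8
```

```bash
python3 - <<'E'
from h import *
m=robot.camera_model('wrist'); im=robot.camera('wrist'); np.savez('w7.npz',**m); cv2.imwrite('pics/w7.png',im[:,:,::-1])
T=robot.camera_model('top');robot.camera('top')
print(tool()[0],'w',[(round(d['p'],2),np.round(d['location'],1),plane(m,d['location'],.018)[:2]) for d in robot.spot_in('wrist','stand')][:3])
print([(round(d['p'],2),np.round(d['location'],1),plane(m,d['location'],.0)[:2]) for d in robot.place_of('wrist','stand')][:3])
c=(262,159); print('top',plane(T,c,.018))
E
```

```text
[0.5337 0.3157 0.1993] w [(0.8, array([188.5, 318.9]), array([0.5315, 0.2765]))]
[(0.9, array([191.5, 316.4]), array([0.5344, 0.2813]))]
top [0.5318 0.2821 0.018 ]
```

View pics/w7.png

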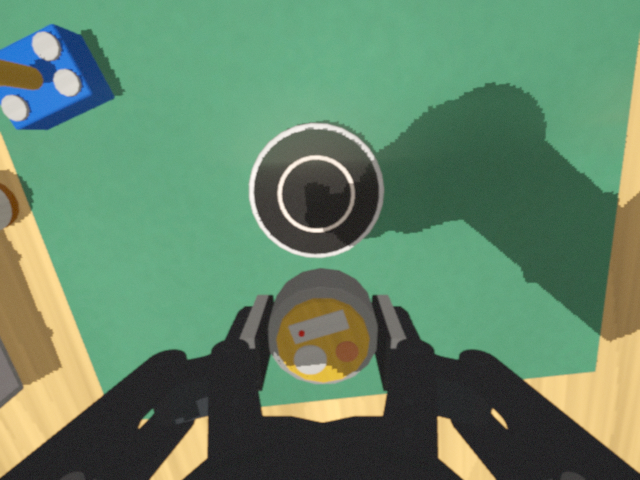

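The stand's white circle is centred at about (194,316), and the movement is held upright between the jaws at (325,323). I'll fit both.

```bash
python3 - <<'E'
from h import *
m=dict(np.load('w7.npz')); im=cv2.imread('pics/w7.png')
g=cv2.cvtColor(im,cv2.COLOR_BGR2GRAY); roi=g[145:245,265:368]
n,l,s,c=cv2.connectedComponentsWithStats((roi>140).astype(np.uint8))
for i in range(1,n):
    w,h=s[i,2:4]
    if 60<w<95 and 60<h<95:
        pts=np.argwhere(l==i)[:,::-1].astype(np.float32)+[265,145]
        e=cv2.fitEllipse(pts.astype(np.float32)); print(e, plane(m,e[0][::-1],.018), s[i])
P,R,_=tool()
for x0 in (-.002,0,.002,.004):
    a=np.linspace(0,2*np.pi,90)
    f=lambda r,d:np.array([proj(m,P+R.apply([x0+r*np.cos(t),r*np.sin(t),d])) for t in a])
    B,D,E=f(.023,.0714),f(.023,.0514),f(.0,.0464)
    print(x0,'bottom disc toprow',B[:,0].min(),'top disc rows',D[:,0].min(),D[:,0].max(),'cols',D[:,1].min(),D[:,1].max(),'brass centre',E[0])
y=im[265:390,265:385]; hsv=cv2.cvtColor(y,cv2.COLOR_BGR2HSV); k=np.argwhere(cv2.inRange(hsv,(14,120,60),(34,255,255))>0)+[265,265]; print('brass',k.min(0),k.max(0))
E
```

```text
((315.8019104003906, 193.486572265625), (73.27391815185547, 73.55782318115234), 128.4055633544922) [0.5343 0.2799 0.018 ] [ 12  10  77  78 994]
-0.002 bottom disc toprow 267.75295998817313 top disc rows 287.0735160834778 385.80576289451847 cols 265.6133316138666 379.1743585027644 brass centre [346.1787 322.3579]
0 bottom disc toprow 263.50633415277014 top disc rows 282.3051301915252 381.9053298229628 cols 265.3750460133956 379.4333474623732 brass centre [341.7578 322.3684]
0.002 bottom disc toprow 259.2253632524804 top disc rows 277.4926072307165 377.9722657368837 cols 265.1346648046759 379.6946150184249 brass centre [337.2967 322.379 ]
0.004 bottom disc toprow 254.90962894122038 top disc rows 272.63533154030847 374.0061594297107 cols 264.89216022079563 379.9581913745771 brass centre [332.7949 322.3897]
brass [298 277] [381 369]
```

carry_out(plan=[[[0.15,-0.02,0],[0,0,0]],[[0.25,-0.03,0],[0,0,0]],[[0.185,-0.026,0],[0,0,0]],[[0,0,0],[0,0,0]],[[0,0,0.1],[0,0,0]]])

```text
clock: 33.22
eef_pos: [0.5341, 0.281, 0.1937]
ee_rot: [-3.14, 0.001, -1.7]
force: [0.4, -0.2, -0.8]
grip_width: 0.0439
grasp_force: 30.8
```

carry_out(plan=[[[0,0,0.3],[0,0,0]],[[0,0,0.4],[0,0,0]],[[0,0,0.4],[0,0,0]],[[0,0,0.3],[0,0,0]],[[0,0,0.15],[0,0,0]]])

```text
clock: 33.85
eef_pos: [0.5333, 0.2809, 0.0987]
ee_rot: [3.14, -0.002, -1.7]
force: [-0.3, 0.4, -0.5]
grip_width: 0.0438
grasp_force: 30.8
```

carry_out(plan=[[[0,0,0.07],[0,0,0]],[[0,0,0.05],[0,0,0]],[[0,0,0.03],[0,0,0]],[[0,0,0],[0,0,0]],[[0,0,0],[0,0,0]]])

```text
clock: 34.48
eef_pos: [0.5338, 0.281, 0.0916]
ee_rot: [-3.141, 0.001, -1.7]
force: [0.7, 0.7, -0.7]
grip_width: 0.0439
grasp_force: 30.8
```

carry_out(plan=[[[0,0,0.02],[0,0,0]],[[0,0,0.01],[0,0,0]],[[0,0,0],[0,0,0]],[[0,0,0],[0,0,0]],[[0,0,0],[0,0,0]]])

```text
clock: 35.1
eef_pos: [0.5337, 0.2809, 0.0895]
ee_rot: [-3.142, -0.0, -1.7]
force: [-0.7, -0.5, 0.3]
grip_width: 0.0439
grasp_force: 31.0
```

carry_out(plan=[[[0,0,0.01],[0,0,0]],[[0,0,0],[0,0,0]],[[0,0,0],[0,0,0]],[[0,0,0],[0,0,0]],[[0,0,0],[0,0,0]]])

```text
clock: 35.72
eef_pos: [0.5336, 0.2809, 0.0895]
ee_rot: [-3.141, 0.0, -1.7]
force: [-2.5, 0.5, 5.3]
grip_width: 0.044
grasp_force: 31.5
```

carry_out(plan=[[[0,0,0],[0,0,0]],[[0,0,0],[0,0,0]],[[0,0,0],[0,0,0]],[[0,0,0],[0,0,0]],[[0,0,0],[0,0,0]]], jaw=0.65)

```text
clock: 36.35
eef_pos: [0.5337, 0.2808, 0.0888]
ee_rot: [-3.142, 0.0, -1.7]
force: [-0.2, -0.0, -0.5]
grip_width: 0.0705
grasp_force: 0.0
```

carry_out(plan=[[[0,0,-0.2],[0,0,0]],[[0,0,-0.4],[0,0,0]],[[0,0,-0.5],[0,0,0]],[[0,0,-0.5],[0,0,0]],[[0,0,-0.3],[0,0,0]]])

```text
clock: 36.98
eef_pos: [0.5341, 0.2812, 0.2057]
ee_rot: [-3.139, 0.003, -1.7]
force: [1.6, 0.8, 0.2]
grip_width: 0.0702
grasp_force: 0.0
```

carry_out(plan=[[[0,0,-0.3],[0,0,0]],[[0,0,-0.3],[0,0,0]],[[0,0,0],[0,0,0]],[[0,0,0],[0,0,0]],[[0,0,0],[0,0,0]]], jaw=-0.05)

```text
clock: 37.6
eef_pos: [0.5333, 0.2806, 0.2379]
ee_rot: [3.14, -0.001, -1.7]
force: [0.2, -0.6, -0.2]
grip_width: 0.0406
grasp_force: 0.0
```

```bash
python3 - <<'E'
from h import *
m=robot.camera_model('wrist'); im=robot.camera('wrist'); np.savez('w8.npz',**m)
cv2.imwrite('pics/w8.png',cv2.resize(im[170:320,230:420],None,fx=4,fy=4,interpolation=cv2.INTER_CUBIC)[:600,:760,::-1])
print(proj(m,[.5338,.2805,.018]),proj(m,[.5338,.2805,.043]))
move([.5009,-.2515,.225],-1.7)
E
```

```text
[227.6767 322.3265] [235.8107 322.3034]
shift [ 8.8645 -0.609   0.2255] turn [ 0.0152 -0.0155 -0.0037] clock 37.65 force [-0.4299 -0.3204  0.1673] w 0.040788092348089035
```

View pics/w8.png

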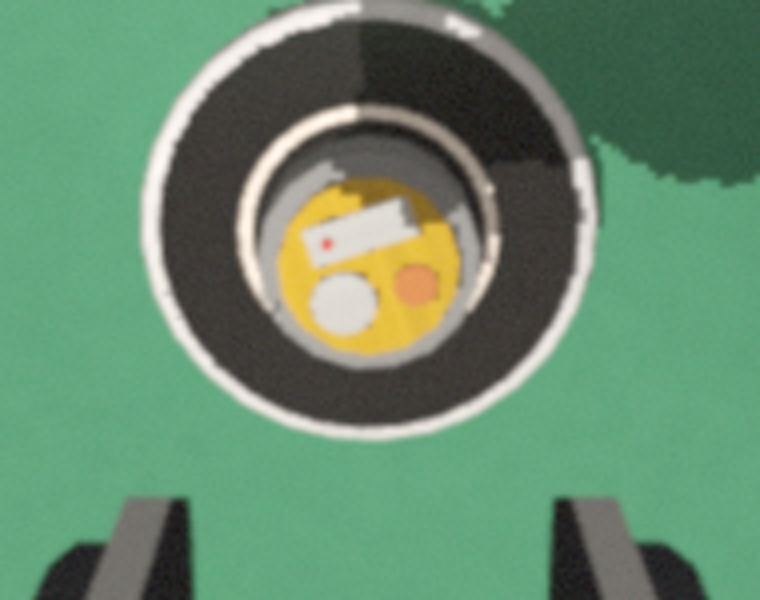

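The movement stands upright inside the white circle, concentric to about 1 mm (centres near (232,369) in the crop). Now back to the tray for the dome.

carry_out(plan=[[[0.4,-0.04,0],[0,0,0]],[[0.55,-0.04,0],[0,0,0]],[[0.6,-0.04,0],[0,0,0]],[[0.65,-0.04,0],[0,0,0]],[[0.65,-0.04,0],[0,0,0]]])

```text
clock: 38.28
eef_pos: [0.5228, 0.1075, 0.2386]
ee_rot: [3.141, -0.001, -1.701]
force: [0.7, 0.3, 0.6]
grip_width: 0.0404
grasp_force: 0.0
```

carry_out(plan=[[[0.65,-0.04,0],[0,0,0]],[[0.65,-0.04,0],[0,0,0]],[[0.65,-0.04,0],[0,0,0]],[[0.65,-0.04,0],[0,0,0]],[[0.65,-0.04,0],[0,0,0]]])

```text
clock: 38.9
eef_pos: [0.5092, -0.0873, 0.2387]
ee_rot: [3.141, -0.0, -1.701]
force: [0.6, -0.3, 0.2]
grip_width: 0.0405
grasp_force: 0.0
```

carry_out(plan=[[[0.65,-0.04,0],[0,0,0]],[[0.65,-0.04,0],[0,0,0]],[[0.6,-0.04,0.1],[0,0,0]],[[0.5,-0.04,0.1],[0,0,0]],[[0.36,-0.04,0],[0,0,0]]])

```text
clock: 39.52
eef_pos: [0.4991, -0.2528, 0.2259]
ee_rot: [3.139, 0.0, -1.702]
force: [-0.3, -0.1, -0.2]
grip_width: 0.0402
grasp_force: 0.0
```

carry_out(plan=[[[0,0,0],[0,0,0]],[[0,0,0],[0,0,0]],[[0,0,0],[0,0,0]],[[0,0,0],[0,0,0]],[[0,0,0],[0,0,0]]])

```text
clock: 40.15
eef_pos: [0.5009, -0.2505, 0.2269]
ee_rot: [-3.141, 0.0, -1.699]
force: [-0.0, 0.6, 0.1]
grip_width: 0.0408
grasp_force: 0.0
```

```bash
python3 - <<'E'
from h import *
m=robot.camera_model('wrist'); im=robot.camera('wrist'); np.savez('w9.npz',**m); cv2.imwrite('pics/w9.png',im[:,:,::-1])
print([(round(d['p'],2),np.round(d['location'],1),plane(m,d['location'],.005)[:2]) for d in robot.place_of('wrist','dome')][:2],proj(m,[.5007,-.2513,.087]))
move([.5008,-.2513,.140],-1.7)
E
```

```text
[(0.83, array([225.6, 320.5]), array([ 0.5031, -0.2519]))] [258.3943 323.4329]
shift [ 0.0107 -0.0001  1.4479] turn [-0.0016  0.0003  0.0032] clock 40.25 force [ 0.2272 -1.2915  0.1071] w 0.040477308288182384
```

carry_out(plan=[[[0.01,0,0.4],[0,0,0]],[[0,0,0.4],[0,0,0]],[[0,0,0.35],[0,0,0]],[[0,0,0.2],[0,0,0]],[[0,0,0.085],[0,0,0]]])

```text
clock: 40.88
eef_pos: [0.5007, -0.2515, 0.1402]
ee_rot: [3.141, -0.0, -1.7]
force: [0.4, -0.7, 0.0]
grip_width: 0.0403
grasp_force: 0.0
```

carry_out(plan=[[[0,0,0],[0,0,0]],[[0,0,0],[0,0,0]],[[0,0,0],[0,0,0]],[[0,0,0],[0,0,0]],[[0,0,0],[0,0,0]]], jaw=-0.7, grip_force=35)

```text
clock: 41.5
eef_pos: [0.5009, -0.2516, 0.1413]
ee_rot: [-3.141, -0.0, -1.7]
force: [-0.8, 1.9, 2.8]
grip_width: 0.0165
grasp_force: 34.6
```

carry_out(plan=[[[0,0,0],[0,0,0]],[[0,0,0],[0,0,0]],[[0,0,0],[0,0,0]],[[0,0,0],[0,0,0]],[[0,0,0],[0,0,0]]])

```text
clock: 42.12
eef_pos: [0.5009, -0.2516, 0.1413]
ee_rot: [-3.141, -0.0, -1.7]
force: [-0.9, 1.3, 6.1]
grip_width: 0.0163
grasp_force: 34.8
```

carry_out(plan=[[[0,0,-0.08],[0,0,0]],[[0,0,-0.2],[0,0,0]],[[0,0,-0.35],[0,0,0]],[[0,0,-0.42],[0,0,0]],[[0,0,-0.4],[0,0,0]]])

```text
clock: 42.75
eef_pos: [0.5005, -0.2515, 0.2287]
ee_rot: [3.141, 0.0, -1.7]
force: [0.1, -0.5, -3.0]
grip_width: 0.0163
grasp_force: 34.3
```

carry_out(plan=[[[-0.2,0.02,0],[0,0,0]],[[-0.3,0.02,0],[0,0,0]],[[-0.4,0.02,0],[0,0,0]],[[-0.4,0.03,0],[0,0,0]],[[-0.4,0.03,0],[0,0,0]]])

```text
clock: 43.38
eef_pos: [0.5058, -0.1475, 0.2261]
ee_rot: [3.138, 0.0, -1.7]
force: [0.3, -0.2, -1.9]
grip_width: 0.0167
grasp_force: 34.3
```

carry_out(plan=[[[-0.4,0.03,0],[0,0,0]],[[-0.4,0.03,0],[0,0,0]],[[-0.4,0.03,0],[0,0,0]],[[-0.4,0.03,0],[0,0,0]],[[-0.4,0.03,0],[0,0,0]]])

```text
clock: 44.0
eef_pos: [0.5121, -0.0275, 0.2262]
ee_rot: [3.138, -0.001, -1.699]
force: [0.6, 0.6, -1.3]
grip_width: 0.0165
grasp_force: 34.3
```

carry_out(plan=[[[-0.4,0.02,0],[0,0,0]],[[-0.4,0.02,0],[0,0,0]],[[-0.4,0.02,0],[0,0,0]],[[-0.3,0.01,0],[0,0,0]],[[-0.14,0,0],[0,0,0]]])

```text
clock: 44.62
eef_pos: [0.5213, 0.0701, 0.227]
ee_rot: [3.14, -0.001, -1.699]
force: [0.5, -0.0, -2.8]
grip_width: 0.0164
grasp_force: 34.3
```

carry_out(plan=[[[0,0,0],[0,0,0]],[[0,0,0],[0,0,0]],[[0,0,0],[0,0,0]],[[0,0,0],[0,0,0]],[[0,0,0],[0,0,0]]])

```text
clock: 45.25
eef_pos: [0.5218, 0.0686, 0.2278]
ee_rot: [-3.141, 0.0, -1.701]
force: [-0.3, 0.7, -2.7]
grip_width: 0.0166
grasp_force: 34.3
```

```bash
python3 - <<'E'
from h import *
print(tool()[0]);move([.5221,.0691,.1455],-1.7)
E
```

```text
[0.5218 0.0686 0.2278]
shift [-0.0096 -0.0037  1.3714] turn [-0.0013  0.0011 -0.0084] clock 45.25 force [-0.2885  0.6715 -2.6828] w 0.016612383180842395
```

carry_out(plan=[[[-0.01,0,0.2],[0,0,0]],[[0,0,0.35],[0,0,0]],[[0,0,0.35],[0,0,0]],[[0,0,0.25],[0,0,0]],[[0,0,0.12],[0,0,0]]])

```text
clock: 45.88
eef_pos: [0.5215, 0.0693, 0.1503]
ee_rot: [3.14, -0.001, -1.7]
force: [1.3, -0.4, -2.8]
grip_width: 0.0162
grasp_force: 34.3
```

carry_out(plan=[[[0,0,0.05],[0,0,0]],[[0,0,0.03],[0,0,0]],[[0,0,0.02],[0,0,0]],[[0,0,0],[0,0,0]],[[0,0,0],[0,0,0]]])

```text
clock: 46.5
eef_pos: [0.522, 0.0694, 0.1458]
ee_rot: [-3.141, 0.0, -1.7]
force: [0.9, -0.0, -2.6]
grip_width: 0.0164
grasp_force: 34.3
```

carry_out(plan=[[[0,0,0.01],[0,0,0]],[[0,0,0],[0,0,0]],[[0,0,0],[0,0,0]],[[0,0,0],[0,0,0]],[[0,0,0],[0,0,0]]])

```text
clock: 47.12
eef_pos: [0.5219, 0.0694, 0.1449]
ee_rot: [-3.142, 0.0, -1.7]
force: [-0.1, -0.5, -1.3]
grip_width: 0.0164
grasp_force: 34.3
```

carry_out(plan=[[[0,0,0.015],[0,0,0]],[[0,0,0],[0,0,0]],[[0,0,0],[0,0,0]],[[0,0,0],[0,0,0]],[[0,0,0],[0,0,0]]])

```text
clock: 47.75
eef_pos: [0.5219, 0.0695, 0.1443]
ee_rot: [-3.141, 0.0, -1.7]
force: [-2.1, 0.8, 3.1]
grip_width: 0.0165
grasp_force: 34.8
```

carry_out(plan=[[[0,0,0],[0,0,0]],[[0,0,0],[0,0,0]],[[0,0,0],[0,0,0]],[[0,0,0],[0,0,0]],[[0,0,0],[0,0,0]]], jaw=-0.05)

```text
clock: 48.38
eef_pos: [0.5219, 0.0694, 0.144]
ee_rot: [-3.142, -0.0, -1.7]
force: [0.4, 0.0, 0.4]
grip_width: 0.0404
grasp_force: 0.0
```

carry_out(plan=[[[0,0,-0.2],[0,0,0]],[[0,0,-0.3],[0,0,0]],[[0,0,-0.4],[0,0,0]],[[0,0,-0.4],[0,0,0]],[[0,0,-0.2],[0,0,0]]])

```text
clock: 49.0
eef_pos: [0.5224, 0.0696, 0.2362]
ee_rot: [-3.139, 0.002, -1.7]
force: [-0.3, 0.6, 0.3]
grip_width: 0.0408
grasp_force: 0.0
```

carry_out(plan=[[[0.3,-0.09,0],[0,0,0]],[[0.4,-0.09,0],[0,0,0]],[[0.45,-0.09,0],[0,0,0]],[[0.45,-0.09,0],[0,0,0]],[[0.45,-0.09,0],[0,0,0]]])

```text
clock: 49.62
eef_pos: [0.5321, -0.0578, 0.2329]
ee_rot: [3.139, -0.001, -1.701]
force: [1.9, -0.0, 0.2]
grip_width: 0.0408
grasp_force: 0.0
```

carry_out(plan=[[[0.5,-0.09,0],[0,0,0]],[[0.5,-0.09,0],[0,0,0]],[[0.5,-0.09,0],[0,0,0]],[[0.5,-0.09,0],[0,0,0]],[[0.5,-0.09,0],[0,0,0]]])

```text
clock: 50.25
eef_pos: [0.5393, -0.2101, 0.2328]
ee_rot: [3.139, 0.0, -1.701]
force: [0.3, 0.6, 0.1]
grip_width: 0.0406
grasp_force: 0.0
```

carry_out(plan=[[[0.5,-0.1,0],[0,0,0]],[[0.5,-0.1,0],[0,0,0]],[[0.45,-0.09,0],[0,0,0]],[[0.3,-0.09,0],[0,0,0]],[[0.137,-0.09,0],[0,0,0]]])

```text
clock: 50.88
eef_pos: [0.5531, -0.3254, 0.2332]
ee_rot: [3.14, 0.0, -1.702]
force: [-0.8, 0.4, 0.6]
grip_width: 0.0406
grasp_force: 0.0
```

carry_out(plan=[[[0,0,0],[0,0,0]],[[0,0,0],[0,0,0]],[[0,0,0],[0,0,0]],[[0,0,0],[0,0,0]],[[0,0,0],[0,0,0]]])

```text
clock: 51.5
eef_pos: [0.5536, -0.3239, 0.2342]
ee_rot: [-3.141, 0.0, -1.7]
force: [0.4, 1.3, -0.3]
grip_width: 0.0406
grasp_force: 0.0
```

```bash
python3 - <<'E'
from h import *
m=robot.camera_model('wrist'); robot.camera('wrist')
print([(round(d['p'],2),np.round(d['location'],1),plane(m,d['location'],.005)[:2]) for d in robot.place_of('wrist','oilers')][:2])
robot.camera('top');T=robot.camera_model('top')
print([(round(d['p'],2),np.round(d['location'],1),plane(T,d['location'],.008)[:2]) for d in robot.place_of('top','dome')][:2])
move([.5539,-.3241,.114],-1.7)
E
```

```text
[(0.81, array([223.9, 319.3]), array([ 0.557 , -0.3251]))]
[(0.95, array([268.6, 271.6]), array([0.5181, 0.0757]))]
shift [-0.0014 -0.0055  2.0008] turn [-0.0011  0.     -0.0022] clock 51.7 force [-0.3639  0.3982 -0.5635] w 0.04052951073805664
```

carry_out(plan=[[[0,0,0.4],[0,0,0]],[[0,0,0.5],[0,0,0]],[[0,0,0.45],[0,0,0]],[[0,0,0.35],[0,0,0]],[[0,0,0.2],[0,0,0]]])

```text
clock: 52.32
eef_pos: [0.5532, -0.3241, 0.1187]
ee_rot: [3.14, 0.0, -1.7]
force: [0.3, 0.6, 0.9]
grip_width: 0.0409
grasp_force: 0.0
```

carry_out(plan=[[[0,0,0.09],[0,0,0]],[[0,0,0],[0,0,0]],[[0,0,0],[0,0,0]],[[0,0,0],[0,0,0]],[[0,0,0],[0,0,0]]])

```text
clock: 52.95
eef_pos: [0.5537, -0.3242, 0.1151]
ee_rot: [-3.141, -0.0, -1.7]
force: [0.5, -0.4, 0.7]
grip_width: 0.0405
grasp_force: 0.0
```

carry_out(plan=[[[0,0,0],[0,0,0]],[[0,0,0],[0,0,0]],[[0,0,0],[0,0,0]],[[0,0,0],[0,0,0]],[[0,0,0],[0,0,0]]], jaw=-0.85, grip_force=35)

```text
clock: 53.58
eef_pos: [0.5535, -0.3242, 0.1148]
ee_rot: [3.142, -0.0, -1.7]
force: [-0.5, -0.2, 2.6]
grip_width: 0.0127
grasp_force: 34.1
```

carry_out(plan=[[[0,0,0],[0,0,0]],[[0,0,0],[0,0,0]],[[0,0,0],[0,0,0]],[[0,0,0],[0,0,0]],[[0,0,0],[0,0,0]]])

```text
clock: 54.2
eef_pos: [0.5535, -0.3242, 0.1148]
ee_rot: [3.142, -0.0, -1.7]
force: [-1.5, 0.8, 5.1]
grip_width: 0.0127
grasp_force: 34.3
```

carry_out(plan=[[[0,0,-0.08],[0,0,0]],[[0,0,-0.2],[0,0,0]],[[0,0,-0.4],[0,0,0]],[[0,0,-0.45],[0,0,0]],[[0,0,-0.37],[0,0,0]]])

```text
clock: 54.82
eef_pos: [0.5538, -0.3242, 0.2061]
ee_rot: [-3.14, -0.0, -1.7]
force: [-0.2, 0.4, -1.7]
grip_width: 0.0124
grasp_force: 34.1
```

carry_out(plan=[[[-0.2,0.09,0],[0,0,0]],[[-0.3,0.09,0],[0,0,0]],[[-0.4,0.09,0],[0,0,0]],[[-0.4,0.09,0],[0,0,0]],[[-0.4,0.09,0],[0,0,0]]])

```text
clock: 55.45
eef_pos: [0.5387, -0.2174, 0.2031]
ee_rot: [3.138, 0.0, -1.7]
force: [0.4, 0.5, -2.2]
grip_width: 0.0127
grasp_force: 34.2
```

carry_out(plan=[[[-0.4,0.1,0],[0,0,0]],[[-0.4,0.1,0],[0,0,0]],[[-0.4,0.1,0],[0,0,0]],[[-0.4,0.1,0],[0,0,0]],[[-0.4,0.1,0],[0,0,0]]])

```text
clock: 56.08
eef_pos: [0.5241, -0.0949, 0.2033]
ee_rot: [3.139, -0.0, -1.7]
force: [1.2, 0.6, -3.2]
grip_width: 0.0127
grasp_force: 34.2
```

carry_out(plan=[[[-0.4,0.1,0],[0,0,0]],[[-0.4,0.1,0],[0,0,0]],[[-0.35,0.1,0],[0,0,0]],[[-0.24,0.08,0],[0,0,0]],[[0,0.03,0],[0,0,0]]])

```text
clock: 56.7
eef_pos: [0.5112, -0.0097, 0.204]
ee_rot: [3.14, -0.0, -1.698]
force: [-0.2, 0.3, -1.2]
grip_width: 0.0125
grasp_force: 34.2
```

carry_out(plan=[[[0,0,0],[0,0,0]],[[0,0,0],[0,0,0]],[[0,0,0],[0,0,0]],[[0,0,0],[0,0,0]],[[0,0,0],[0,0,0]]])

```text
clock: 57.32
eef_pos: [0.5121, -0.011, 0.2046]
ee_rot: [3.142, -0.0, -1.701]
force: [-0.3, -1.0, -2.3]
grip_width: 0.0124
grasp_force: 34.2
```

```bash
python3 - <<'E'
from h import *
m=robot.camera_model('wrist');im=robot.camera('wrist');cv2.imwrite('pics/w10.png',im[:,:,::-1])
print(tool()[0]);move([.5117,-.0107,.119],-1.7)
E
```

```text
[ 0.5121 -0.0109  0.2046]
shift [-0.0028  0.0066  1.4269] turn [-0.0001  0.0002 -0.0055] clock 57.38 force [ 0.3652  0.3834 -2.8196] w 0.012773657844108062
```

View pics/w10.png

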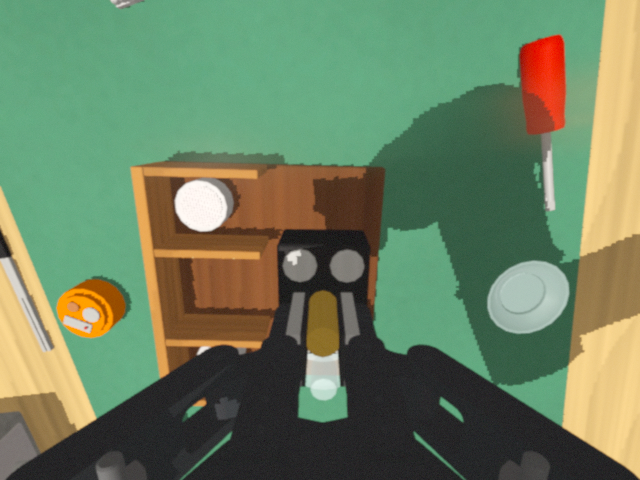

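The block hangs square to the organiser, with its front edge at (232,323). The dome's knob is visible behind the fingers. I'll lower it.

carry_out(plan=[[[0,0.006,0.2],[0,0,0]],[[0,0,0.35],[0,0,0]],[[0,0,0.4],[0,0,0]],[[0,0,0.27],[0,0,0]],[[0,0,0.13],[0,0,0]]])

```text
clock: 58.0
eef_pos: [0.511, -0.0109, 0.122]
ee_rot: [3.139, -0.001, -1.7]
force: [-0.2, -0.6, -2.2]
grip_width: 0.0128
grasp_force: 34.2
```

carry_out(plan=[[[0,0,0.05],[0,0,0]],[[0,0,0.02],[0,0,0]],[[0,0,0],[0,0,0]],[[0,0,0],[0,0,0]],[[0,0,0],[0,0,0]]])

```text
clock: 58.62
eef_pos: [0.5118, -0.0107, 0.1198]
ee_rot: [-3.141, 0.0, -1.7]
force: [-0.3, -0.1, -1.9]
grip_width: 0.0122
grasp_force: 34.2
```

carry_out(plan=[[[0,0,0.015],[0,0,0]],[[0,0,0],[0,0,0]],[[0,0,0],[0,0,0]],[[0,0,0],[0,0,0]],[[0,0,0],[0,0,0]]])

```text
clock: 59.25
eef_pos: [0.5117, -0.0108, 0.1185]
ee_rot: [-3.142, -0.0, -1.7]
force: [0.3, -0.6, -3.6]
grip_width: 0.0128
grasp_force: 34.2
```

carry_out(plan=[[[0,0,0.012],[0,0,0]],[[0,0,0],[0,0,0]],[[0,0,0.01],[0,0,0]],[[0,0,0],[0,0,0]],[[0,0,0],[0,0,0]]])

```text
clock: 59.88
eef_pos: [0.5117, -0.0108, 0.1178]
ee_rot: [-3.141, 0.0, -1.7]
force: [-2.2, 1.2, 5.8]
grip_width: 0.0125
grasp_force: 34.9
```

Contact at the expected height. Release, rise, then return to the same viewpoint as picture w1 for comparison.

carry_out(plan=[[[0,0,0],[0,0,0]],[[0,0,0],[0,0,0]],[[0,0,0],[0,0,0]],[[0,0,0],[0,0,0]],[[0,0,0],[0,0,0]]], jaw=-0.05)

```text
clock: 60.5
eef_pos: [0.5117, -0.0108, 0.1171]
ee_rot: [3.142, -0.0, -1.7]
force: [-0.2, 0.5, 0.8]
grip_width: 0.0407
grasp_force: 0.0
```

carry_out(plan=[[[0,0,-0.2],[0,0,0]],[[0,0,-0.4],[0,0,0]],[[0,0,-0.6],[0,0,0]],[[0,0,-0.6],[0,0,0]],[[0,0,-0.6],[0,0,0]]])

```text
clock: 61.12
eef_pos: [0.5115, -0.0108, 0.2634]
ee_rot: [-3.14, 0.0, -1.7]
force: [1.1, 1.0, 0.1]
grip_width: 0.0404
grasp_force: 0.0
```

carry_out(plan=[[[-0.4,-0.24,-0.35],[0,0,0]],[[-0.34,-0.23,-0.35],[0,0,0]],[[0,0,0],[0,0,0]],[[0,0,0],[0,0,0]],[[0,0,0],[0,0,0]]])

```text
clock: 61.75
eef_pos: [0.5445, 0.029, 0.3024]
ee_rot: [3.14, -0.001, -1.701]
force: [-0.5, 0.1, 0.4]
grip_width: 0.0402
grasp_force: 0.0
```

```bash
python3 - <<'E'
from h import *
W=dict(np.load('w1.npz'));m=robot.camera_model('wrist');im=robot.camera('wrist');cv2.imwrite('pics/w11.png',im[:,:,::-1])
print(tool()[0])
# same crop as c1, warped for the small pose difference not needed; side by side with old
old=cv2.imread('pics/w1.png')[:,:,::-1]; t=robot.camera('top')
r=lambda i,a,b,c,d:cv2.resize(i[a:b,c:d],(400,300),interpolation=cv2.INTER_CUBIC)
t0=cv2.imread('pics/top0.png')[:,:,::-1]
o=np.vstack([np.hstack([r(old,120,300,215,455),r(im,120,300,215,455)]),np.hstack([r(t0,190,310,120,280) ,r(t,190,310,120,280)])])
o[300:]=np.hstack([r(t0,195,303,236,380),r(t,195,303,236,380)]);cv2.imwrite('pics/f.png',o[:,:,::-1])
for X in ([.5222,.0688,.09],[.5114,-.0102,.07]): print(proj(W,X),proj(m,X))
T=robot.camera_model('top')
h=lambda i:cv2.cvtColor(np.ascontiguousarray(i),cv2.COLOR_RGB2GRAY).astype(np.float32)
for n,(a,b,c,d) in dict(knob=(255,273,263,281),dome=(246,288,253,296),oil=(257,286,298,339),tinL=(205,230,255,280),movt=(240,290,130,190)).items():
    s=cv2.matchTemplate(h(t)[a-8:b+8,c-8:d+8],h(t0)[a:b,c:d],cv2.TM_CCOEFF_NORMED); k=np.unravel_index(s.argmax(),s.shape); print(n,np.array(k)-8,s.max())
E
```

```text
[0.5446 0.029  0.3025]
[268.3326 354.6345] [269.9527 353.617 ]
[174.3293 355.9163] [175.6431 354.7854]
knob [1 1] 0.45665464
dome [ 2 -5] 0.5378162
oil [0 0] 0.8570231
tinL [-8  7] 0.33080348
movt [8 8] 0.13998948
```

View pics/f.png

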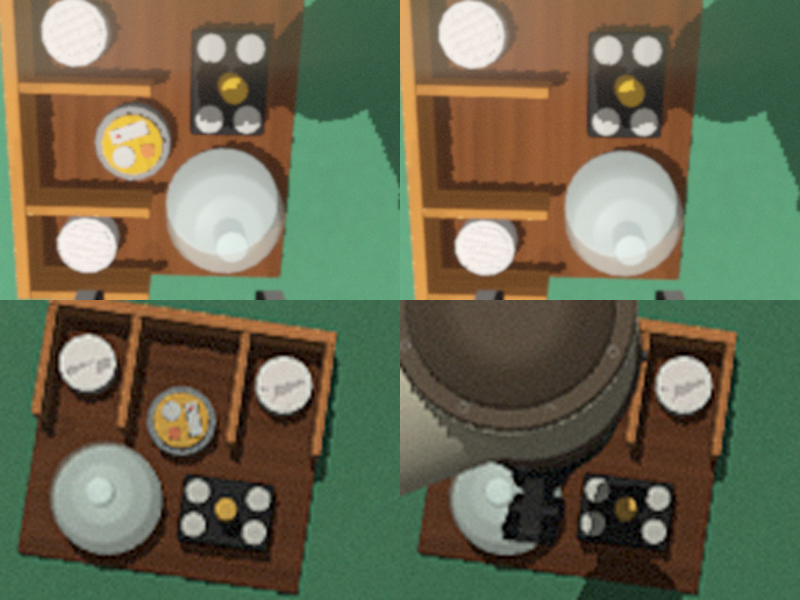

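Before/after crops match: the dome (knob (232,247)→(630,250) minus 400) and the block (post (232,88)→(630,90) minus 400) differ only by the small camera shift. The tins are unmoved, and the arm is clear of everything.

```bash
python3 -c "
from workcell import robot
print(robot.sign_off())"
```

```text
the job is handed in; nothing more can be done
None
```

The job is handed in: the movement stands upright in the middle of the stand, and afterwards the dome and oil block went back to within about 1 mm of where they stood (robot clock about 62 s of the 138 s allowed).

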